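# Set the lot number on the tag press and stamp

### The arm

A 6-joint arm with a two-finger parallel gripper is mounted at the origin on the work surface. World frame = base frame: x ahead of the robot, y to its left, z up, the work surface at z = 0. Lengths are in m, angles in degrees, forces in N, time in s.
With the tool pointing down it reaches from about 0.25 to 0.725 m from the base axis. Payload 9.7 kg.
Tool frame: the origin (TCP) lies at the very end of the fingers, on their centre line; the grasp point (between the pads) lies 19 mm behind it; y points along the fingers, x is the direction in which the jaws open and shut, and the axes are right-handed (so a half turn about y gives the same grasp; the last joint's range is limited). The gripper opens to 85 mm and grips with 20 to 120 N. Pads are 22 mm wide; open, the fingers measure 114 mm over their backs; the gripper's body (76 mm by 85 mm) begins 54 mm behind the grasp point. The pads swing forward as they close: fully open they stand 13 mm farther back than shut.
Start: joints at [65.317, 4.979, 10.078, 95.1, 0, 90], TCP at [0.23, 0.5, 0.231] pointing down, gripper open.
Joint ranges: [-179.16, 179.16], [-48.56, 103.87], [-65.8, 70.77], [-126.05, 130.52], [-82.76, 87.17], [-180, 180]. Speed limits (degrees/s): [127.2, 127.2, 147.25, 180, 180, 180].

### API

Orientations are given as [roll, pitch, yaw] about the fixed x, y, z axes, in that order (R = Rz(yaw) Ry(pitch) Rx(roll)).
In Python, from workcell import bot gives the robot as it stands.
- The arm moves only by the shell command python3 -m jog 'ROWS' [FORCE]. ROWS is JSON, a list of rows, each a list of 7 numbers: the closure, from 0 (fully open) to 1 (shut), then the shift along the world's x, y, z in units of 25 mm (1.0 is 25 mm), then the turn, a rotation vector about the world's x, y, z in units of 5 degrees (1.0 is 5 degrees). A call has 1 to 5 rows; each row is the pose to reach, as a shift and turn from the pose commanded when the call began; what a row does not reach only later rows make up. A row lasts 1/10 s, in which the tool goes at most 50 mm and 8.59 degrees, less where a joint would pass 70% of its speed; a pose out of reach is approached as far as the arm can. A call with a gripper value outside its range is refused whole. The fingers move at their own pace and stop on an object; FORCE is the grip in N (left out, the last holds). Time passes only in rows, so rows that repeat a pose let the fingers close. It gives the time, the measured TCP pose, the force and the opening at its end, in the units of the state.
- bot.get_obs(): the state, without advancing time (a new reading comes with each control period).
- bot.camera(name): name is "scene" or "top"; returns (picture, depth): 384x512x3 uint8, red, green, blue; 384x512 float32, m along the optical axis (not along the pixel's ray), 0 where there is no reading.
- bot.camera_model(name): a dict with "fx", "fy", "cx", "cy" (pixels), "rvec" (rotation vector, rad) and "tvec" (3), from world to camera coordinates, as OpenCV has them. Camera axes: x right, y down, z forward; pixel columns grow to the right and rows downward; lengths in m; the calibration is good to about 2 mm. A picture is of the moment at which its call begins. camera_model takes no time and is no camera call.
- bot.job_done(): hands the job in, once; it reports no verdict.
Trained networks look in the newest picture that a camera, given by its name, has taken for a name from the list of things; names that differ only in an ending like _2 or _b are one class to them, and where a whole thing is asked for, a point or a joint stands for the part that bears it (a point fixed in the world has none). Each returns a list of dicts, best first, with "conf" (0 to 1); they miss things now and then, are a little off and sometimes report something else, mostly with a low value. They report only what shows in the picture. A call takes as long as a camera call.
- bot.regions_of(camera, label): "pixels" (384x512 bool, what is visible of it) and "point" ([row, column] in pixels, amid what is visible of it).
The state is a dict: "time": time; "q": joint angles; "qd": joint speeds; "joint_efforts": joint torques, N m; "ee_pos": TCP position; "tcp_rot": TCP orientation; "wrist_force": force on the tool from outside, world axes, zero at the start; "torque": the same for the moment, N m; "opening": finger opening in m.
Only numpy, scipy, OpenCV 4.12 (cv2) and the standard library are available. Lean on these libraries where they do the work, as an engineer would, in place of code of your own. Each camera call takes 0.05 s, during which the arm holds its last target. There are 200 camera calls.

### The job

Roll the three thumbwheels of the tag-marking press to lot 3-5-2, left to right as seen from the robot, so that each number's pips sit squarely on top; use a light touch, never more than 14 newtons, as their sprung yokes bend easily. Only when all three numbers are right, push the plunger knob all the way down to stamp the tag, hold it there for half a second and let it come back up. Leave the bowls, bangles and other things on the table where they are.

Things in the scene. Friction and masses are not known exactly. Their poses are not given: they have to be found in the camera images.
- press: Tag-marking press, fixed: grey case 110 (x) x 260 mm (y), deck 60 mm above the table. Origin: centre of its underside; x away from its front (yaw 0: front faces the robot), y left, z up. At x = 0: three thumbwheels at y = 85, 35, -15 mm, black plunger knob at y = -95 mm. Steel index bars between the wheels (64 mm high) lie in line with the axles: the digit straight up is the one set.
- wheel1_mark (a point): Point fixed to the case, over the axle of the left wheel, 88 mm above the table; axes as the press. The wheel (56 mm diameter, 18 mm wide, axle along y) has its rim top 0 to 12 mm below this point, differing per wheel and not measured: feel for it. The wheel is sprung: it sinks 0.33 mm per newton pressed (12 mm at most) and comes back. Over 14 N bends its yoke.
- wheel1 (a joint): Angle of the left aluminium wheel, rad. Digits 1-6 as dark pips, die-like; digit k is straight up at (k-1) x 1.0472; wanted 3 at 2.094. Grows as the rim's top moves to the press's +x, 28 mm per rad. Smooth rim, no detents: rolled by drawing a lightly pressed fingertip over the top (about 2 N of drag); may slip; stays where left. Stops at -0.40 and 5.65, does not go round.
- wheel2_mark (a point): Point fixed to the case, over the axle of the middle wheel, 88 mm above the table; axes as the press. The wheel (56 mm diameter, 18 mm wide, axle along y) has its rim top 0 to 12 mm below this point, differing per wheel and not measured: feel for it. The wheel is sprung: it sinks 0.33 mm per newton pressed (12 mm at most) and comes back. Over 14 N bends its yoke.
- wheel2 (a joint): Angle of the middle aluminium wheel, rad. Digits 1-6 as dark pips, die-like; digit k is straight up at (k-1) x 1.0472; wanted 5 at 4.189. Grows as the rim's top moves to the press's +x, 28 mm per rad. Smooth rim, no detents: rolled by drawing a lightly pressed fingertip over the top (about 2 N of drag); may slip; stays where left. Stops at -0.40 and 5.65, does not go round.
- wheel3_mark (a point): Point fixed to the case, over the axle of the right wheel, 88 mm above the table; axes as the press. The wheel (56 mm diameter, 18 mm wide, axle along y) has its rim top 0 to 12 mm below this point, differing per wheel and not measured: feel for it. The wheel is sprung: it sinks 0.33 mm per newton pressed (12 mm at most) and comes back. Over 14 N bends its yoke.
- wheel3 (a joint): Angle of the right aluminium wheel, rad. Digits 1-6 as dark pips, die-like; digit k is straight up at (k-1) x 1.0472; wanted 2 at 1.047. Grows as the rim's top moves to the press's +x, 28 mm per rad. Smooth rim, no detents: rolled by drawing a lightly pressed fingertip over the top (about 2 N of drag); may slip; stays where left. Stops at -0.40 and 5.65, does not go round.
- plunger (a joint): Travel of the stamping plunger, m: 0 up, 0.014 fully down. Pushed straight down; a spring needs 3 N to start and 10 N at the bottom and brings it back up.
- plunger_top (a point): Centre of the top of the plunger's black knob (40 mm across, flat top 28 mm across, 110 mm above the table when up); moves with it.
- bowl_a: shallow open steel bowl, 110 mm across, 38 mm high, bystander; origin at the centre of its underside
- bowl_b: shallow open steel bowl, 96 mm across, 34 mm high, bystander; origin at the centre of its underside
- bangle_a: brass bangle lying flat, 68 mm outside, 7 mm high, bystander; origin at the centre of its underside
- bangle_b: brass bangle lying flat, 72 mm outside, 6 mm high, bystander; origin at the centre of its underside
- jar: clear closed jar with a red screw cap, 64 mm across, 85 mm high, bystander; origin at the centre of its underside
- pliers: pliers with red grips lying flat, 130 mm long, bystander; origin at the pivot on the table
- spool: empty wooden spool standing up, 56 mm across, 36 mm high, bystander; origin at the centre of its underside

How it is judged:
By the outcome, as a careful person would: the job done as asked, in the order asked, and still so for the second after the job is handed in, with the robot touching nothing.
It also fails if it takes over 58 s, if anything falls off the work surface, if the arm or the gripper's body presses on something with over 40 N, if the wrist force passes 120 N, or if a joint passes its speed limit or range.

## Working session

There is one attempt and no reset: what is moved stays moved. The work goes in short steps, Python scripts to look and compute and a shell command to move; the robot and the scene stay as the last step left them, time stands still between calls to the robot, and variables do not carry over. Pictures are saved under pics/ and viewed, about 8 in all and at most 12, crops included, and the job is handed in when it is done.

```bash
mkdir -p pics
cat > h.py <<'E'
import numpy as np,cv2
from workcell import bot
def world(cam,depth,rc):
    m=bot.camera_model(cam);R=cv2.Rodrigues(np.array(m["rvec"],float))[0];t=np.array(m["tvec"],float)
    r,c=rc;z=depth[int(round(r)),int(round(c))]
    return R.T@(np.array([(c-m["cx"])/m["fx"]*z,(r-m["cy"])/m["fy"]*z,z])-t)
def proj(cam,p):
    m=bot.camera_model(cam)
    return cv2.projectPoints(np.array(p,float).reshape(-1,3),np.array(m["rvec"],float),np.array(m["tvec"],float),np.array([[m["fx"],0,m["cx"]],[0,m["fy"],m["cy"]],[0,0,1.]]),None)[0].reshape(-1,2)
E
python3 - <<'E'
from h import *
for c in("scene","top"):
    im,d=bot.camera(c);np.save(f"pics/{c}_d.npy",d);cv2.imwrite(f"pics/{c}0.png",im[:,:,::-1])
    for l in("press","plunger_top","wheel1"):
        for r in bot.regions_of(c,l)[:3]:
            print(c,l,r["conf"],r["point"],r["pixels"].sum(),world(c,d,r["point"]).round(4))
    m=bot.camera_model(c);print(m)
print(bot.get_obs())
E
```

```text
scene press 0.95 [203.5, 250.3] 4416 [0.6041 0.0473 0.0618]
scene plunger_top 0.59 [163.4, 224.1] 132 [ 0.557  -0.0876  0.1071]
scene plunger_top 0.59 [202.5, 251.1] 4409 [0.596 0.043 0.058]
scene wheel1 0.72 [168.5, 224.7] 165 [ 0.5751 -0.0683  0.1077]
scene wheel1 0.71 [185.8, 248.6] 174 [0.5673 0.0103 0.0811]
scene wheel1 0.55 [200.1, 278.4] 177 [0.5643 0.1088 0.0793]
{'fx': 455.9150124444185, 'fy': 455.9150124444185, 'cx': 251.97555036021777, 'cy': 185.5555301688226, 'rvec': array([ 1.06366443,  2.27796173, -1.16779137]), 'tvec': array([ 0.35200136, -0.19700809,  1.62086172])}
top press 0.9 [204.3, 271.9] 7443 [0.5624 0.0208 0.0618]
top plunger_top 0.54 [203.9, 323.0] 317 [ 0.5619 -0.0788  0.1111]
top wheel1 0.72 [208.3, 283.2] 220 [ 0.5533 -0.0016  0.0819]
top wheel1 0.5 [205.7, 256.4] 272 [0.5572 0.0538 0.0884]
top wheel1 0.41 [153.9, 332.5] 109 [ 0.6841 -0.1189  0.0014]
{'fx': 425.1637213703432, 'fy': 425.1637213703432, 'cx': 254.1394278791237, 'cy': 191.08437023730113, 'rvec': array([ 2.19609913, -2.15613366,  0.1125099 ]), 'tvec': array([0.04763987, 0.5939466 , 0.90525213])}
{'time': 0.4, 'q': array([6.53158194e+01, 4.98575673e+00, 1.00718819e+01, 9.50990992e+01,
       6.79946731e-04, 8.99989989e+01]), 'qd': array([ 0.03081803, -0.08797655,  0.14099324,  0.07403899, -0.03980232,
        0.04335208]), 'joint_efforts': array([ 1.58391122e-03, -5.19506228e+01,  4.64379644e+01,  3.35263707e-03,
        5.21173240e-05,  1.57033554e-05]), 'ee_pos': array([0.22967322, 0.49971687, 0.23116157]), 'tcp_rot': array([-8.99993198e+01,  1.29740894e-02,  6.53168205e+01]), 'wrist_force': array([-0.58325394,  0.56002753,  0.20591601]), 'torque': array([ 0.01303579, -0.00767468, -0.00447865]), 'opening': 0.08514414973913377}
```

View pics/top0.png

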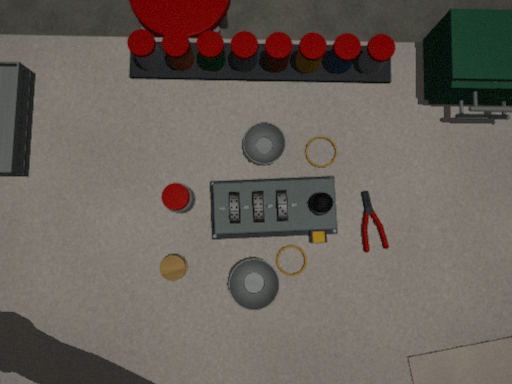

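View pics/scene0.png

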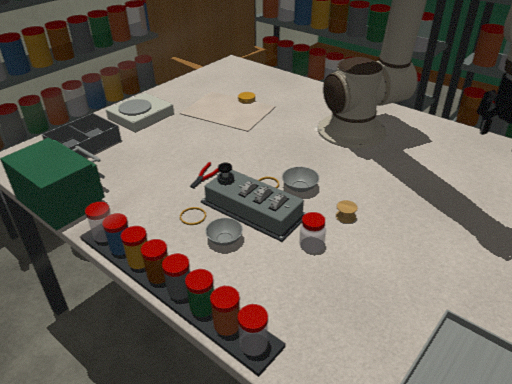

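The top view shows the press level with the image rows 178–238, wheels at columns ~234, 258 and 282, and the knob at (203,320). The arm casts its shadow lower left. Next I fit the press pose and crop the wheels.

Run:
```python
from h import *
d=np.load("pics/top_d.npy")
m=bot.camera_model("top");R=cv2.Rodrigues(np.array(m["rvec"],float))[0];t=np.array(m["tvec"],float)
r,c=np.mgrid[0:384,0:512]
P=np.stack([(c-m["cx"])/m["fx"]*d,(r-m["cy"])/m["fy"]*d,d],-1)
W=(P-t)@R
s=(W[...,2]>.05)&(W[...,2]<.13)&(r>170)&(r<245)&(c>205)&(c<345)&(d>0)
k=(W[...,2]>.054)&(W[...,2]<.07)&s
rect=cv2.minAreaRect((W[k][:,:2]*1000).astype(np.float32));print(rect,W[k].mean(0))
kn=s&(W[...,2]>.105);print("knob",kn.sum(),W[kn].mean(0),np.median(W[kn],0))
n,l,st,ce=cv2.connectedComponentsWithStats((s&(W[...,2]>.068)).astype(np.uint8))
for i in range(1,n):
    if st[i,4]>15: 
        w=W[l==i];print(st[i,4],ce[i],w.mean(0).round(4),w.min(0).round(4),w.max(0).round(4))
im=cv2.imread("pics/top0.png")
cv2.imwrite("pics/crop0.png",cv2.resize(im[183:228,212:292],None,fx=10,fy=10,interpolation=cv2.INTER_CUBIC))
```

```text
((559.3607788085938, 14.931495666503906), (110.02317810058594, 260.2820129394531), 3.6007676124572754) [0.55832413 0.01934232 0.06050172]
knob 304 [ 0.56500431 -0.07928819  0.10966221] [ 0.56547338 -0.07911894  0.10950991]
199 [282.03517588 205.05527638] [0.5602 0.0006 0.0784] [ 0.5357 -0.0085  0.0682] [0.5862 0.0094 0.0852]
431 [320.79814385 203.3225058 ] [ 0.5637 -0.076   0.1004] [ 0.5431 -0.0997  0.0682] [ 0.587  -0.0557  0.1144]
214 [234.07943925 207.32242991] [0.5536 0.0997 0.0802] [0.5278 0.0893 0.0681] [0.58   0.1092 0.0888]
218 [258.18348624 206.34862385] [0.5563 0.05   0.0825] [0.5306 0.0414 0.068 ] [0.5832 0.059  0.0914]
```

View pics/crop0.png

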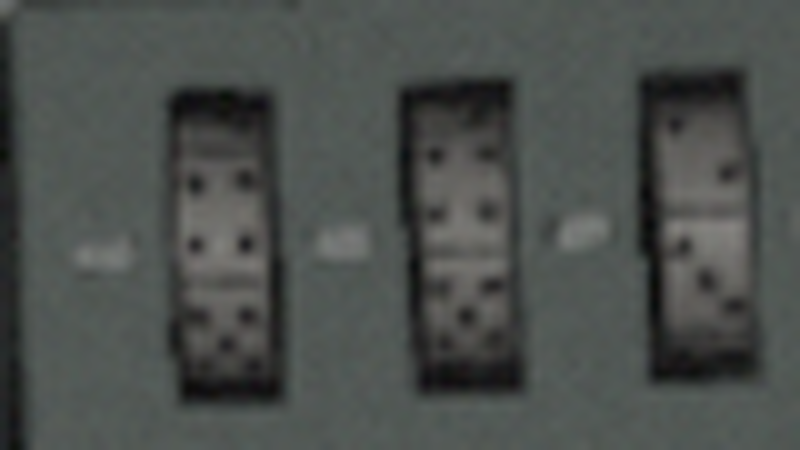

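The crop shows each wheel's divider line against the index bars (crop rows ~248, 236, 225):

| Wheel | Divider | Crop row | Estimated angle (rad) | Roll needed |
|---|---|---|---|---|
| 1 | 4/5 | 283 | 3.41 | about −37 mm |
| 2 | 4/5 | 250 | 3.57 | about +17 mm |
| 3 | 2/3 | 212 | 1.66 | about −17 mm |

The press is at (0.5594, 0.0149), yaw 3.6°, and the knob measurement agrees with that. I'll set out with the jaws shut.

```bash
python3 -m jog '[[1,2,-2,0,0,0,1.7],[1,4,-4,0,0,0,3.4],[1,5.4,-6,0,0,0,5.0],[1,6.7,-8,0,0,0,5.66],[1,6.7,-8,0,0,0,5.66]]'; python3 -c "
from workcell import bot
print(bot.get_obs()['q'])"
```

```text
time: 0.9
ee_pos: [0.3836, 0.3177, 0.2314]
tcp_rot: [-90.0, -0.0, 93.8]
wrist_force: [1.0, 0.4, -0.1]
opening: 0.0123
[ 3.96317339e+01 -2.14789932e+00  2.81500140e+00  9.49427534e+01
  5.25589137e-04  3.58092605e+01]
```

```bash
python3 -m jog '[[1,2,-2,0,0,0,0],[1,4,-4,0,0,0,0],[1,5.5,-6,0,0,0,0],[1,7,-8,-2,0,0,0],[1,7,-8.5,-4,0,0,0]]'; python3 -m jog '[[1,0,0,0,0,0,0]]'
```

```text
time: 1.4
ee_pos: [0.5361, 0.1426, 0.1777]
tcp_rot: [-90.3, -0.0, 93.5]
wrist_force: [-0.1, 0.4, -0.0]
opening: 0.0003
time: 1.5
ee_pos: [0.5336, 0.1408, 0.1712]
tcp_rot: [-89.6, 0.1, 93.4]
wrist_force: [-0.1, 0.3, -0.8]
opening: 0.0
```

```bash
python3 -m jog '[[1,0.6,-0.8,-0.5,0,0,0],[1,1.22,-1.62,-1.5,0,0,0],[1,1.22,-1.62,-2.84,0,0,0],[1,1.22,-1.62,-2.84,0,0,0]]'; python3 -m jog '[[1,0,0,0,0,0,0],[1,0,0,0,0,0,0]]'
```

```text
time: 1.9
ee_pos: [0.5619, 0.1037, 0.1014]
tcp_rot: [-89.6, 0.0, 93.6]
wrist_force: [-0.3, -0.1, -0.5]
opening: -0.0001
time: 2.1
ee_pos: [0.5645, 0.1049, 0.1075]
tcp_rot: [-90.1, -0.0, 93.7]
wrist_force: [0.9, 0.2, 0.8]
opening: 0.0003
```

```bash
python3 -m jog '[[1,0,-0.18,-0.3,0,0,0],[1,0,-0.18,-0.6,0,0,0],[1,0,-0.18,-0.6,0,0,0],[1,0,-0.18,-0.6,0,0,0]]'; python3 -m jog '[[1,0,0,-0.05,0,0,0],[1,0,0,-0.1,0,0,0],[1,0,0,-0.1,0,0,0]]'
```

```text
time: 2.5
ee_pos: [0.5638, 0.0996, 0.09]
tcp_rot: [-90.0, 0.0, 93.6]
wrist_force: [0.1, 0.4, -0.6]
opening: -0.0
time: 2.8
ee_pos: [0.5639, 0.0996, 0.0876]
tcp_rot: [-90.0, 0.0, 93.6]
wrist_force: [0.1, 0.7, 0.3]
opening: -0.0005
```

```bash
python3 -m jog '[[1,0,0,-0.04,0,0,0],[1,0,0,-0.08,0,0,0],[1,0,0,-0.08,0,0,0]]'|grep -E "pos|force"; python3 -m jog '[[1,0,0,-0.02,0,0,0],[1,0,0,-0.04,0,0,0],[1,0,0,-0.04,0,0,0]]'|grep -E "pos|force"
```

```text
ee_pos: [0.5639, 0.0996, 0.0855]
wrist_force: [0.6, 0.5, 0.1]
ee_pos: [0.564, 0.0996, 0.0846]
wrist_force: [-0.6, 0.5, -1.4]
```

```bash
python3 -m jog '[[1,0,0,-0.04,0,0,0],[1,0,0,-0.06,0,0,0],[1,0,0,-0.06,0,0,0]]'|grep -E "pos|force"; python3 -m jog '[[1,0,0,-0.02,0,0,0],[1,0,0,-0.04,0,0,0],[1,0,0,-0.04,0,0,0]]'|grep -E "pos|force"
```

```text
ee_pos: [0.5641, 0.0996, 0.0834]
wrist_force: [-0.7, -1.2, 2.2]
ee_pos: [0.5641, 0.0996, 0.0825]
wrist_force: [-0.5, -0.5, 4.6]
```

Contact is at z ≈ 0.084, pressing about 4.6 N. I'll draw it 20 mm toward the robot, then lift.

```bash
python3 -m jog '[[1,-0.16,-0.01,0,0,0,0],[1,-0.32,-0.02,0,0,0,0],[1,-0.48,-0.03,0,0,0,0],[1,-0.64,-0.04,0,0,0,0],[1,-0.8,-0.05,0,0,0,0]]'|grep -E "pos|force"; python3 -m jog '[[1,0,0,0,0,0,0],[1,0,0,0,0,0,0]]'|grep -E "pos|force";  python3 -m jog '[[1,0,0,0.3,0,0,0],[1,0,0,0.5,0,0,0],[1,0.8,0.05,0.5,0,0,0],[1,0.8,0.05,0.5,0,0,0],[1,0.8,0.05,0.5,0,0,0]]'|grep -E "pos|force"
cat > look.py <<'E'
import sys;from h import *
n=sys.argv[1];im,d=bot.camera("top")
cv2.imwrite(f"pics/{n}.png",cv2.resize(im[183:228,212:292,::-1],None,fx=10,fy=10,interpolation=cv2.INTER_CUBIC))
E
python3 look.py a1; python3 -c "
import cv2,numpy as np
from h import proj
print(proj('top',[[.564,.0997,.09],[.554,.0997,.084]]))"
```

```text
ee_pos: [0.544, 0.0984, 0.0825]
wrist_force: [1.9, -1.4, 3.7]
ee_pos: [0.5436, 0.0983, 0.0822]
wrist_force: [-1.5, -0.6, 5.6]
ee_pos: [0.5637, 0.0995, 0.0943]
wrist_force: [-0.4, -0.8, -0.2]
[[234.00954779 201.93621776]
 [234.01234661 206.99475163]]
```

View pics/a1.png

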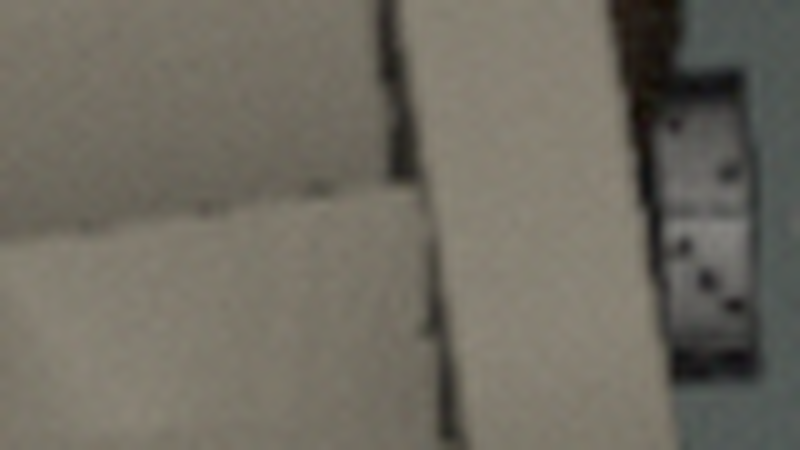

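The arm hides wheels 1 and 2 here, so this picture only shows wheel 3. I'll finish the wheel 1 stroke, then check from clear of the press.

```bash
python3 -m jog '[[1,0,0,-0.3,0,0,0],[1,0,0,-0.42,0,0,0],[1,0,0,-0.47,0,0,0],[1,0,0,-0.47,0,0,0]]'|grep -E "pos|force"; python3 -m jog '[[1,-0.16,-0.01,0,0,0,0],[1,-0.32,-0.02,0,0,0,0],[1,-0.48,-0.03,0,0,0,0],[1,-0.67,-0.04,0,0,0,0],[1,-0.67,-0.04,0,0,0,0]]'|grep -E "pos|force";  python3 -m jog '[[1,0,0,0.3,0,0,0],[1,0,0,0.5,0,0,0],[1,0.2,-1,0.5,0,0,0],[1,0.2,-2.02,0.4,0,0,0],[1,0.2,-2.02,0.4,0,0,0]]'|grep -E "pos|force"
```

```text
ee_pos: [0.5637, 0.0996, 0.0831]
wrist_force: [-2.2, -0.1, 4.5]
ee_pos: [0.5466, 0.0985, 0.0831]
wrist_force: [-0.9, -0.2, 3.3]
ee_pos: [0.5521, 0.0461, 0.0928]
wrist_force: [0.4, 1.2, -0.3]
```

```bash
python3 -m jog '[[1,-0.12,0.06,-0.1,0,0,0],[1,-0.12,0.06,-0.2,0,0,0],[1,-0.12,0.06,-0.2,0,0,0]]'|grep -E "pos|force"; python3 -m jog '[[1,0,0,-0.04,0,0,0],[1,0,0,-0.06,0,0,0],[1,0,0,-0.06,0,0,0]]'|grep -E "pos|force"
```

```text
ee_pos: [0.5489, 0.0503, 0.0875]
wrist_force: [-0.5, 0.7, 0.2]
ee_pos: [0.5492, 0.05, 0.0866]
wrist_force: [-1.0, 1.8, 2.3]
```

```bash
python3 -m jog '[[1,0,0,-0.04,0,0,0],[1,0,0,-0.04,0,0,0],[1,0,0,-0.04,0,0,0]]'|grep -E "pos|force"
```

```text
ee_pos: [0.5493, 0.0498, 0.0857]
wrist_force: [-3.0, 2.9, 4.8]
```

```bash
python3 -m jog '[[1,0.16,0.01,0,0,0,0],[1,0.32,0.02,0,0,0,0],[1,0.48,0.03,0,0,0,0],[1,0.69,0.04,0,0,0,0],[1,0.69,0.04,0,0,0,0]]'|grep -E "pos|force";  python3 -m jog '[[1,0,0,0.2,0,0,0],[1,0,0,0.35,0,0,0],[1,0.1,-1,0.35,0,0,0],[1,0.1,-2,0.2,0,0,0],[1,0.1,-2,0.1,0,0,0]]'|grep -E "pos|force"; python3 -m jog '[[1,0,0,-0.05,0,0,0],[1,0,0,-0.05,0,0,0]]'|grep -E "pos|force"
```

```text
ee_pos: [0.5675, 0.0508, 0.0855]
wrist_force: [1.5, 3.3, 4.7]
ee_pos: [0.5689, -0.0018, 0.0877]
wrist_force: [0.3, 0.5, 0.3]
ee_pos: [0.5688, 0.0009, 0.0864]
wrist_force: [-0.4, 0.7, -0.4]
```

```bash
python3 -m jog '[[1,0,0,-0.05,0,0,0],[1,0,0,-0.1,0,0,0],[1,0,0,-0.1,0,0,0]]'|grep -E "pos|force"; python3 -m jog '[[1,0,0,-0.04,0,0,0],[1,0,0,-0.04,0,0,0],[1,0,0,-0.04,0,0,0]]'|grep -E "pos|force"
```

```text
ee_pos: [0.5689, 0.001, 0.084]
wrist_force: [-0.2, -0.6, 0.0]
ee_pos: [0.569, 0.0006, 0.0832]
wrist_force: [0.5, -0.7, -0.8]
```

```bash
python3 -m jog '[[1,0,0,-0.04,0,0,0],[1,0,0,-0.06,0,0,0],[1,0,0,-0.06,0,0,0]]'|grep -E "pos|force"
```

```text
ee_pos: [0.5691, 0.0006, 0.0818]
wrist_force: [-0.3, -0.3, 2.5]
```

```bash
python3 -m jog '[[1,0,0,-0.03,0,0,0],[1,0,0,-0.03,0,0,0]]'|grep -E "pos|force"; python3 -m jog '[[1,-0.16,-0.01,0,0,0,0],[1,-0.32,-0.02,0,0,0,0],[1,-0.48,-0.03,0,0,0,0],[1,-0.66,-0.04,0,0,0,0],[1,-0.66,-0.04,0,0,0,0]]'|grep -E "pos|force"; python3 -m jog '[[1,0,0,0.3,0,0,0],[1,0,0,0.8,0,0,0],[1,-2,-1,2,0,0,0],[1,-4,-3,3,0,0,0],[1,-6,-5,4,0,0,0]]'|grep -E "pos|force"; python3 -m jog '[[1,-1,-2,0,0,0,0],[1,-2,-4,0,0,0,0],[1,-2,-4,0,0,0,0]]'; python3 look.py a2
```

```text
ee_pos: [0.5691, 0.0006, 0.0812]
wrist_force: [-0.4, 0.8, 3.2]
ee_pos: [0.5518, -0.0005, 0.0811]
wrist_force: [-0.9, -0.0, 3.0]
ee_pos: [0.4436, -0.0846, 0.1609]
wrist_force: [1.5, -1.6, -0.1]
time: 11.15
ee_pos: [0.3929, -0.1873, 0.1607]
tcp_rot: [-90.0, 0.1, 93.4]
wrist_force: [1.0, -0.9, 0.4]
opening: -0.0001
```

View pics/a2.png

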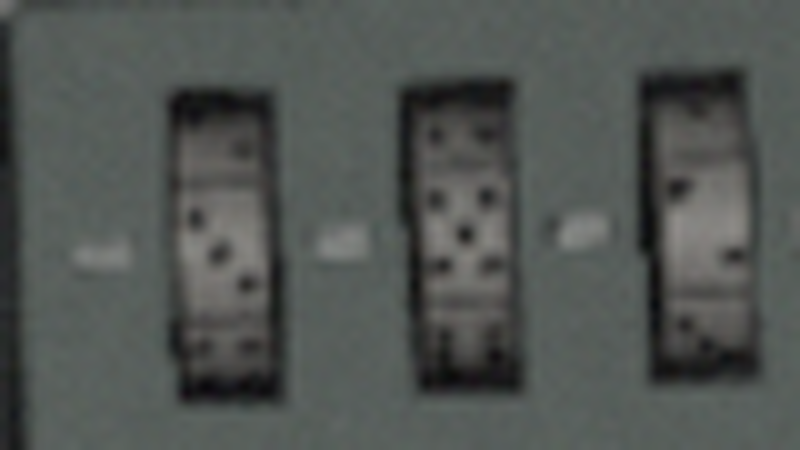

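The wheels now show 3, 5 and 2. I'll compare the divider rows with the projected rim, using the index bars to correct the calibration.

```bash
cat > ang.py <<'E'
from h import *
from scipy.optimize import brentq
im=cv2.cvtColor(bot.camera("top")[0],cv2.COLOR_RGB2GRAY).astype(float)
a=np.radians(3.6)
def W(x,y,z): return np.array([.5594+x*np.cos(a)-y*np.sin(a),.0149+x*np.sin(a)+y*np.cos(a),z])
cr=lambda p:((proj("top",p)[0]-[212,183])+.5)*10-.5
# bars: bright centroid
off=[]
for y in(.110,.060,.010):
    u,v=proj("top",W(0,y,.064))[0];r0,c0=int(round(v))-5,int(round(u))-6
    p=im[r0:r0+11,c0:c0+13];w=np.clip(p-np.median(p)-12,0,None)
    off.append((w.sum(1)@np.arange(11)/w.sum()+r0-v));
print("bar row offset px",np.round(off,2));o=np.mean(off)
for y,top in((.085,.084),(.035,.0873),(-.015,.0825)):
    ph=np.radians(np.arange(-50,51,1.));vals=[]
    for f in ph:
        s=[proj("top",W(.028*np.sin(f),y+dy,top-.028+.028*np.cos(f)))[0]+[0,o] for dy in np.linspace(-.0065,.0065,9)]
        s=np.array(s,np.float32);vals.append(cv2.remap(im.astype(np.float32),s[:,:1],s[:,1:],cv2.INTER_LINEAR).mean())
    vals=np.array(vals)
    # rows of divider candidates
    print(y,"phi deg: mean brightness"," ".join(f"{int(np.degrees(f))}:{v:.0f}" for f,v in zip(ph[10:-9:2],vals[10:-9:2])))
    # crop row for +-30 and 0
    print([round(cr(W(.028*np.sin(f),y,top-.028+.028*np.cos(f)))[1]+10*o) for f in(np.pi/6,0,-np.pi/6)])
E
python3 ang.py
```

```text
bar row offset px [ 0.17 -0.1  -0.28]
0.085 phi deg: mean brightness -40:85 -38:82 -36:78 -34:79 -32:81 -29:87 -28:95 -26:101 -24:102 -22:101 -20:98 -18:95 -16:101 -14:107 -12:111 -10:113 -8:111 -6:107 -4:106 -2:110 0:115 2:117 4:118 6:114 8:110 10:106 12:104 14:103 16:105 18:106 20:104 22:101 24:91 26:82 28:82 29:84 32:87 34:90 36:93 38:90 40:86
[177, 243, 312]
0.035 phi deg: mean brightness -40:85 -38:91 -36:93 -34:86 -32:81 -29:84 -28:89 -26:96 -24:104 -22:108 -20:102 -18:95 -16:89 -14:83 -12:91 -10:103 -8:109 -6:112 -4:109 -2:103 0:102 2:107 4:109 6:108 8:105 10:95 12:88 14:86 16:85 18:91 20:98 22:98 24:96 26:91 28:84 29:78 32:79 34:82 36:84 38:82 40:80
[165, 232, 301]
-0.015 phi deg: mean brightness -40:92 -38:95 -36:95 -34:87 -32:80 -29:82 -28:88 -26:94 -24:102 -22:107 -20:104 -18:100 -16:98 -14:96 -12:106 -10:116 -8:122 -6:128 -4:130 -2:131 0:131 2:129 4:127 6:122 8:117 10:111 12:104 14:98 16:93 18:94 20:98 22:99 24:94 26:89 28:84 29:80 32:80 34:85 36:89 38:90 40:90
[156, 222, 291]
```

Wheel 2 is at about −0.5° and wheel 3 at −0.5 to −2°, both good. Wheel 1 is about 4° short, so I'll roll it +2 mm.

```bash
python3 -m jog '[[1,1,2,0,0,0,0],[1,2,4,0,0,0,0],[1,3.2,5.7,0,0,0,0],[1,4.3,7.3,0,0,0,0],[1,5,9,0,0,0,0]]'|grep -E "pos|force"; python3 -m jog '[[1,0,0,0,0,0,0],[1,0,0,0,0,0,0]]'|grep -E "pos|force"
```

```text
ee_pos: [0.5176, 0.0371, 0.1596]
wrist_force: [0.2, -0.5, 0.6]
ee_pos: [0.5165, 0.036, 0.1592]
wrist_force: [0.3, -0.8, 0.7]
```

```bash
python3 -m jog '[[1,0.8,1.3,0,0,0,0],[1,1.45,2.5,-1,0,0,0],[1,1.45,2.55,-2.5,0,0,0],[1,1.45,2.55,-2.7,0,0,0],[1,1.45,2.55,-2.7,0,0,0]]'|grep -E "pos|force"; python3 -m jog '[[1,0,0,0,0,0,0],[1,0,0,0,0,0,0]]'|grep -E "pos|force"
```

```text
ee_pos: [0.5517, 0.0965, 0.0917]
wrist_force: [0.9, -0.4, 0.6]
ee_pos: [0.5535, 0.0967, 0.0943]
wrist_force: [-0.8, 0.4, 0.2]
```

```bash
python3 -m jog '[[1,0,0,-0.25,0,0,0],[1,0,0,-0.4,0,0,0],[1,0,0,-0.46,0,0,0],[1,0,0,-0.46,0,0,0],[1,0,0,-0.46,0,0,0]]'|grep -E "pos|force"
```

```text
ee_pos: [0.5533, 0.097, 0.0817]
wrist_force: [-0.5, -1.6, 7.2]
```

```bash
python3 -m jog '[[1,0.04,0,0,0,0,0],[1,0.08,0.01,0,0,0,0],[1,0.08,0.01,0,0,0,0],[1,0.08,0.01,0,0,0,0]]'|grep -E "pos|force"; python3 -m jog '[[1,0.08,0,0.4,0,0,0],[1,0.08,0,1,0,0,0],[1,-1,-1,2.5,0,0,0],[1,-3,-2.5,3,0,0,0],[1,-4,-4.5,3,0,0,0]]'|grep -E "pos|force"; python3 -m jog '[[1,-1,-2,0,0,0,0],[1,-2,-4,0,0,0,0],[1,-2,-6,0,0,0,0],[1,-2,-6,0,0,0,0]]'; python3 ang.py; python3 look.py a3
```

```text
ee_pos: [0.5552, 0.0971, 0.0816]
wrist_force: [-1.0, -3.0, 8.5]
ee_pos: [0.4647, 0.0021, 0.1573]
wrist_force: [1.0, -0.8, 1.6]
time: 14.45
ee_pos: [0.4146, -0.1517, 0.1558]
tcp_rot: [-90.1, 0.1, 93.4]
wrist_force: [0.4, 0.4, 0.8]
opening: -0.0001
bar row offset px [ 0.13 -0.12 -0.27]
0.085 phi deg: mean brightness -40:84 -38:91 -36:97 -34:91 -32:84 -29:83 -28:89 -26:95 -24:103 -22:111 -20:111 -18:109 -16:106 -14:103 -12:107 -10:113 -8:116 -6:117 -4:116 -2:111 0:107 2:112 4:116 6:118 8:118 10:113 12:107 14:104 16:103 18:102 20:104 22:105 24:99 26:94 28:87 29:80 32:79 34:83 36:87 38:88 40:87
[177, 243, 312]
0.035 phi deg: mean brightness -40:87 -38:93 -36:94 -34:88 -32:82 -29:85 -28:90 -26:97 -24:105 -22:109 -20:103 -18:97 -16:90 -14:84 -12:93 -10:105 -8:110 -6:113 -4:110 -2:104 0:104 2:109 4:112 6:111 8:107 10:97 12:90 14:87 16:87 18:93 20:101 22:101 24:97 26:93 28:86 29:80 32:81 34:84 36:86 38:84 40:81
[165, 232, 301]
-0.015 phi deg: mean brightness -40:95 -38:98 -36:98 -34:89 -32:81 -29:84 -28:89 -26:96 -24:104 -22:109 -20:106 -18:104 -16:101 -14:98 -12:108 -10:118 -8:124 -6:131 -4:133 -2:134 0:133 2:132 4:131 6:126 8:121 10:114 12:106 14:100 16:96 18:96 20:100 22:100 24:95 26:90 28:86 29:82 32:83 34:87 36:91 38:91 40:92
[156, 222, 291]
```

View pics/a3.png

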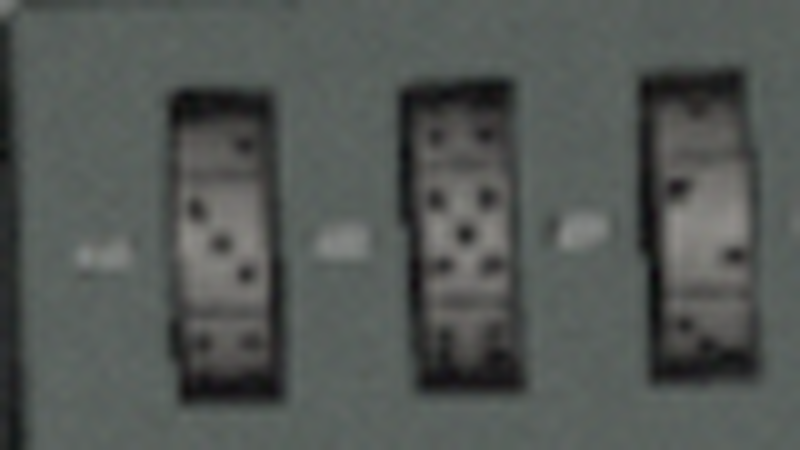

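Picture a3 shows 3-5-2 centred: wheel 1's pips are around crop row 243, wheel 2's around 232 and wheel 3's around 222, as projected, all within about 1–2°. On to the plunger.

```bash
python3 -m jog '[[1,1.8,0.9,0,0,0,0],[1,3.6,1.8,0,0,0,0],[1,5,2.87,0,0,0,0],[1,6.03,2.87,0,0,0,0],[1,6.03,2.87,-0.5,0,0,0]]'|grep -E "pos|force"; python3 -m jog '[[1,0,0,0,0,0,0],[1,0,0,0,0,0,0]]'|grep -E "pos|force"
```

```text
ee_pos: [0.5693, -0.0735, 0.1424]
wrist_force: [-0.1, -0.3, -1.0]
ee_pos: [0.5652, -0.0756, 0.1418]
wrist_force: [-0.6, 0.3, 1.3]
```

```bash
python3 -m jog '[[1,0,-0.15,-0.5,0,0,0],[1,0,-0.15,-1.1,0,0,0],[1,0,-0.15,-1.1,0,0,0],[1,0,-0.15,-1.1,0,0,0]]'|grep -E "pos|force"; python3 -m jog '[[1,0,0,-0.15,0,0,0],[1,0,0,-0.3,0,0,0],[1,0,0,-0.45,0,0,0],[1,0,0,-0.55,0,0,0],[1,0,0,-0.55,0,0,0]]'|grep -E "pos|force"
```

```text
ee_pos: [0.5656, -0.0802, 0.1139]
wrist_force: [-0.2, -0.3, 0.8]
ee_pos: [0.5666, -0.0802, 0.1011]
wrist_force: [-1.8, 0.1, 6.7]
```

```bash
python3 -m jog '[[1,0,0,-0.1,0,0,0],[1,0,0,-0.2,0,0,0],[1,0,0,-0.22,0,0,0],[1,0,0,-0.22,0,0,0]]'|grep -E "pos|force"
```

```text
ee_pos: [0.5666, -0.0802, 0.0963]
wrist_force: [-2.1, -1.1, 9.6]
```

```bash
python3 -m jog '[[1,0,0,-0.03,0,0,0],[1,0,0,-0.03,0,0,0]]'|grep -E "pos|force";python3 -m jog '[[1,0,0,-0.03,0,0,0],[1,0,0,-0.03,0,0,0]]'|grep -E "pos|force"
```

```text
ee_pos: [0.5666, -0.0802, 0.096]
wrist_force: [-3.6, 0.7, 12.2]
ee_pos: [0.5667, -0.0802, 0.096]
wrist_force: [-5.0, -0.5, 17.2]
```

The z position stopped at 0.096 while the force rose to 17 N, so the plunger has bottomed. I'll hold it 0.8 s, then release and retreat.

```bash
python3 -m jog '[[1,0,0,0,0,0,0],[1,0,0,0,0,0,0],[1,0,0,0,0,0,0],[1,0,0,0,0,0,0]]'|grep -E "pos|force";python3 -m jog '[[1,0,0,0,0,0,0],[1,0,0,0,0,0,0],[1,0,0,0,0,0,0],[1,0,0,0,0,0,0]]'|grep -E "pos|force"; python3 -m jog '[[1,0,0,0.2,0,0,0],[1,0,0,0.5,0,0,0],[1,0,0,0.9,0,0,0],[1,0,0,1.6,0,0,0],[1,-1,-1,2.6,0,0,0]]'|grep -E "pos|force"; python3 -m jog '[[1,-1.5,-1,0,0,0,0],[1,-3,-2,0,0,0,0],[1,-5,-3,0,0,0,0],[1,-5,-3,0,0,0,0]]'; python3 ang.py >ang.txt; grep -E "bar|:" ang.txt | cut -c1-400
python3 - <<'E'
from h import *
im,d=bot.camera("top");cv2.imwrite("pics/fin.png",cv2.resize(im[100:320,140:400,::-1],None,fx=3,fy=3,interpolation=cv2.INTER_CUBIC))
u=proj("top",[.5654,-.0799,.11])[0];print(world("top",d,(u[1],u[0])))
print(bot.get_obs()["wrist_force"])
E
```

```text
ee_pos: [0.5667, -0.0802, 0.096]
wrist_force: [-5.2, 0.2, 16.4]
ee_pos: [0.5667, -0.0802, 0.096]
wrist_force: [-4.9, -0.7, 15.9]
ee_pos: [0.5417, -0.1034, 0.1576]
wrist_force: [-0.3, -1.8, -0.1]
time: 18.65
ee_pos: [0.4128, -0.1814, 0.1591]
tcp_rot: [-90.0, 0.0, 93.5]
wrist_force: [-0.1, -0.2, -0.2]
opening: -0.0001
bar row offset px [ 0.19 -0.05 -0.25]
0.085 phi deg: mean brightness -40:83 -38:90 -36:96 -34:90 -32:82 -29:81 -28:86 -26:93 -24:101 -22:110 -20:109 -18:108 -16:105 -14:102 -12:105 -10:111 -8:115 -6:116 -4:114 -2:109 0:105 2:110 4:115 6:115 8:115 10:111 12:105 14:102 16:100 18:101 20:104 22:105 24:99 26:92 28:86 29:81 32:78 34:82 36:86 38:87 40:86
0.035 phi deg: mean brightness -40:85 -38:91 -36:94 -34:87 -32:81 -29:83 -28:88 -26:94 -24:102 -22:108 -20:102 -18:96 -16:90 -14:83 -12:91 -10:104 -8:110 -6:113 -4:110 -2:104 0:103 2:107 4:110 6:110 8:108 10:98 12:90 14:86 16:83 18:90 20:97 22:99 24:97 26:93 28:86 29:80 32:80 34:82 36:83 38:82 40:80
-0.015 phi deg: mean brightness -40:93 -38:97 -36:98 -34:90 -32:81 -29:82 -28:88 -26:94 -24:103 -22:109 -20:106 -18:102 -16:99 -14:97 -12:106 -10:116 -8:123 -6:129 -4:132 -2:132 0:132 2:131 4:129 6:125 8:120 10:113 12:105 14:100 16:96 18:95 20:98 22:99 24:95 26:91 28:87 29:82 32:82 34:86 36:89 38:91 40:91
[ 0.56526068 -0.07957135  0.11192091]
[0.50886106 1.09061109 0.10332832]
```

View pics/fin.png

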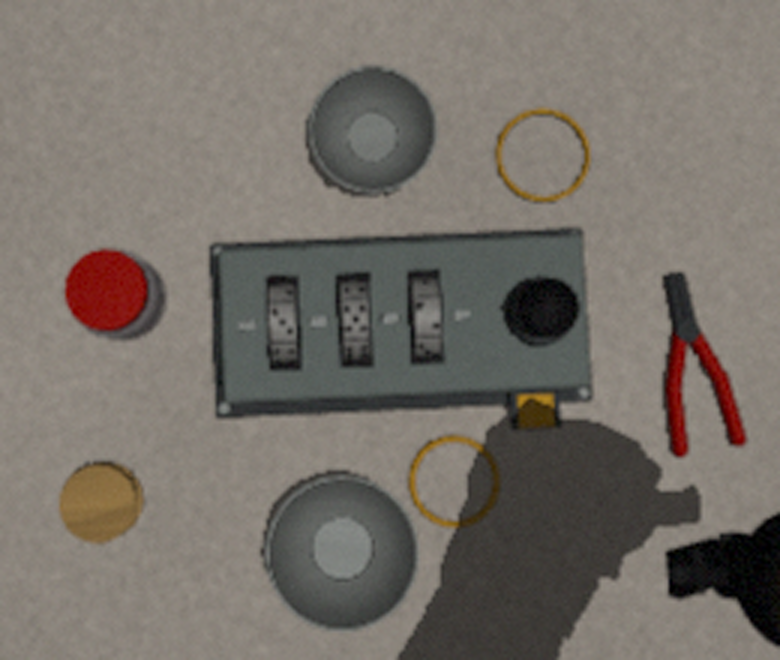

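The final picture shows 3-5-2 on the wheels (around crop row 320), the knob back up, everything else where it was, and the robot clear.

```bash
python3 -c "
from workcell import bot
print(bot.job_done())"
```

```text
the job is handed in; nothing more can be done
None
```

The press is set to lot 3-5-2 and the tag is stamped. I handed the job in at about 19 s, well inside the 58 s limit.

- **Wheels:** I rolled all three with the shut fingertips. Wheel 1 came out about 4° short on the first pass, so I rolled it another 2 mm. The last picture shows 3, 5 and 2, with wheels 1 and 2 within about 1° of straight up and wheel 3 within 2°.
- **Force on the wheels:** the highest reading was 8.5 N upward, about 9 N with sideways load, against the 14 N limit. Force is only reported at the end of each move, so a brief higher peak in between would not have shown.
- **Plunger:** it stopped dead at 14 mm of travel, with the force levelling at 16–17 N. I held it there for over 0.8 s, then let it rise. Afterwards the knob top measured 112 mm, against 110 mm nominal, which is within the camera's 2 mm error, so it is back up.
- **Surroundings:** the bowls, bangles, jar, pliers and spool look unmoved in the last picture, and the robot is touching nothing.
- **Disagreement:** the index bars gave slightly different row offsets along the press, equal to about 0.5° of yaw. That accounts for the wider uncertainty on wheel 3.

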